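Show which plaster globe goes on which ring

TASK

Show your workmate which globe to move and where to put it: with the fingertips, point down at the wide hole in the top of the globe that has one, two or three centimetres above it, and stay there for about two seconds; then point in the same way, just as close, at the middle of the empty cork ring and finish while still pointing there, at least two seconds. Touch and move nothing, and keep the fingertips well clear of the other two globes, even in passing.

Things in the scene. Friction and masses are not known exactly. Their poses are not given: they have to be found in the camera images.
- wide_globe_top (a point): Centre of the mouth of the wide hole, 44 mm across, in the top of a white plaster globe 100 mm in diameter. The globe is hollow, stands on its flat foot on a cork ring and is loose; this point is 88 mm above its foot, about 108 mm above the bench, in the plane of the hole's rim; z is up. The four cork rings may be anywhere among one another: three carry globes, one is empty.
- narrow_globe_top (a point): Centre of the mouth of the narrow hole, 16 mm across, in the top of a second white globe, likewise 100 mm in diameter on a cork ring; this point is about 112 mm above the bench. Not to be pointed at.
- plain_globe_top (a point): Highest point of the third white globe, 100 mm in diameter on a cork ring, closed, with no hole; about 113 mm above the bench. Not to be pointed at.
- empty_ring_centre (a point): Centre of the one empty cork ring, in the plane of its flat top 20 mm above the bench; z is up. The ring is 90 mm across outside, with a 36 mm hole through it, and is fixed to the bench. Globe centres stand at least 130 mm from its centre. Small things up to 60 mm high (a jar, a cup, a sanding block, a wooden wedge, hand tools) lie about between the rings, all lower than the globes.

How it is judged:
By the outcome, as a careful person would: the job done as asked, in the order asked, and still so for the second after the job is handed in, with the robot touching nothing.
It also fails if it takes over 43 s, if anything falls off the work surface, if the arm or the gripper's body presses on something with over 40 N, if the wrist force passes 120 N, or if a joint passes its speed limit or range.

ROBOT

A 6-joint arm with a two-finger parallel gripper is mounted at the origin on the work surface. World frame = base frame: x ahead of the robot, y to its left, z up, the work surface at z = 0. Lengths are in mm, angles in degrees, forces in N, time in s.
With the tool pointing down it reaches from about 300 to 850 mm from the base axis. Payload 4.2 kg.
Tool frame: the origin (TCP) lies on the centre line of the jaws, within the pads' length; the fingertips stand 14 mm ahead of it and the grasp point (between the pads) lies 5 mm behind it; x points along the fingers, y is the direction in which the jaws open and shut, and the axes are right-handed (so a half turn about x gives the same grasp; the last joint's range is limited). The gripper opens to 91 mm and grips with 3 to 60 N. Pads are 32 mm wide; open, the fingers measure 118 mm over their backs; the gripper's body (76 mm by 178 mm) begins 60 mm behind the grasp point.
Start: joints at [62.624, 18.312, 89.639, -0, 72.044, -1.146], TCP at [254.14, 515.805, 227.976] pointing down, gripper open.
Joint ranges: [-177.97, 177.97], [-48.28, 115.42], [12.27, 149.76], [-77.06, 257.06], [2.81, 150.46], [-146.56, 146.56]. Speed limits (degrees/s): [147.25, 147.25, 180, 180, 180, 180].

INTERFACE

Orientations are given as [roll, pitch, yaw] about the fixed x, y, z axes, in that order (R = Rz(yaw) Ry(pitch) Rx(roll)).
In Python, from workcell import readout, optics, env gives the robot as it stands.
- The arm moves only by the shell command python3 -m creep 'ROWS' [OPENING] [FORCE]. ROWS is JSON, a list of rows, each an object with "translation": the shift along the world's x, y, z in cm, a list of three; "delta_rot": the turn, a rotation vector about the world's x, y, z in rad, a list of three. In form: [{"translation": [dx, dy, dz], "delta_rot": [rx, ry, rz]}, ...]. A call has 1 to 5 rows; each row shifts and turns the commanded pose from where the row before left it; what a row does not reach is not made up. A row lasts 1/12 s, in which the tool goes at most 41.7 mm and 7.16 degrees, less where a joint would pass 70% of its speed; a pose out of reach is approached as far as the arm can. A call with a gripper value outside its range is refused whole. OPENING is the gripper's target within -1 to 1 (fully open at 1, half-way at 0, shut at -1), set as the call begins (- or left out, the last holds). The fingers move at their own pace and stop on an object; FORCE is the grip in N (left out, the last holds). Time passes only in rows, so rows that do not move let the fingers close. It gives the time, the measured TCP pose, the force and the opening at its end, in the units of the state.
- readout.state(): the state, without advancing time (a new reading comes with each control period).
- optics.grab_frame(name): name is "scene" or "top" or "wrist"; returns (picture, depth): 400x640x3 uint8, red, green, blue; 400x640 float32, mm along the optical axis (not along the pixel's ray), 0 where there is no reading.
- optics.camera_params(name): a dict with "mtx" (3x3 intrinsics, pixels), "R" (3x3) and "t" (3): a world point X has camera coordinates R X + t. Camera axes: x right, y down, z forward; pixel columns grow to the right and rows downward; lengths in mm; the calibration is good to about 2 mm. A picture is of the moment at which its call begins: read the wrist's pose just before it. camera_params takes no time and is no camera call; for the wrist camera it gives the pose at the moment of the call.
- env.job_done(): hands the job in, once; it reports no verdict.
The state is a dict: "time_s": time; "qpos": joint angles; "qvel": joint speeds; "effort": joint torques, N m; "ee_pos": TCP position; "ee_rot": TCP orientation; "force": force on the tool from outside, world axes, zero at the start; "torque": the same for the moment, N m; "gripper_width": finger opening in mm.
Only numpy, scipy, OpenCV 4.12 (cv2) and the standard library are available. Lean on these libraries where they do the work, as an engineer would, in place of code of your own. Each camera call takes 0.05 s, during which the arm holds its last target.

## Working session

There is one attempt and no reset: what is moved stays moved. The work goes in short steps, Python scripts to look and compute and a shell command to move; the robot and the scene stay as the last step left them, time stands still between calls to the robot, and variables do not carry over. Pictures are saved under pics/ and viewed, and the job is handed in when it is done.

```bash
mkdir -p pics; ls
python3 - <<'E'
from workcell import readout, optics
import cv2,numpy as np
print(readout.state())
for n in ["scene","top"]:
    p,d=optics.grab_frame(n); cv2.imwrite(f"pics/{n}0.png",p[:,:,::-1]); np.savez(f"{n}0.npz",p=p,d=d,**optics.camera_params(n))
    c=optics.camera_params(n); print(n,c, (d>0).mean())
E
```

```text
pics
{'time_s': 0.0, 'qpos': array([ 6.26268643e+01,  1.83506988e+01,  8.97076637e+01,  5.72251523e-04,
        7.20427459e+01, -1.14591967e+00]), 'qvel': array([-0.01526201, -0.00688242, -0.04938035,  0.00739412,  0.01622314,
        0.00967103]), 'effort': array([-1.20616984e-03, -4.12468243e+01, -2.31966448e+01,  7.23495358e-02,
        4.59504244e-02, -1.34742995e-04]), 'ee_pos': array([253.88348248, 515.37189324, 227.12118006]), 'ee_rot': array([ -91.45422486,   89.89889016, -117.68161784]), 'force': array([ 0.55451606, -0.54220018,  0.59023058]), 'torque': array([-0.05198192, -0.02964844,  0.04191516]), 'gripper_width': 91.29038525436538}
scene {'mtx': array([[405.60411602,   0.        , 313.90920674],
       [  0.        , 405.60411602, 200.28941543],
       [  0.        ,   0.        ,   1.        ]]), 'R': array([[ 0.87534713,  0.48333873, -0.01229133],
       [ 0.35123966, -0.65316907, -0.67082104],
       [-0.3322621 ,  0.58288407, -0.7415174 ]]), 't': array([-468.18735969, -134.73927879,  900.49963229])} 0.9957890625
top {'mtx': array([[419.14724971,   0.        , 320.15710021],
       [  0.        , 419.14724971, 190.73002796],
       [  0.        ,   0.        ,   1.        ]]), 'R': array([[ 0.02110613, -0.99969341,  0.01294644],
       [-0.99714023, -0.02198859, -0.07230395],
       [ 0.07256646, -0.01138336, -0.99729862]]), 't': array([-36.20097936, 536.28265309, 732.34626118])} 0.99589453125
```

View pics/scene0.png

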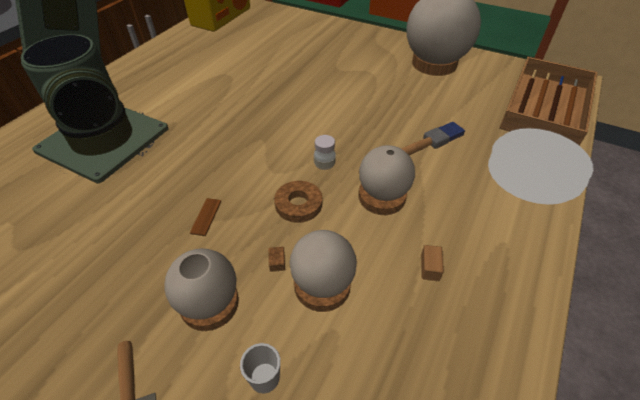

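View pics/top0.png

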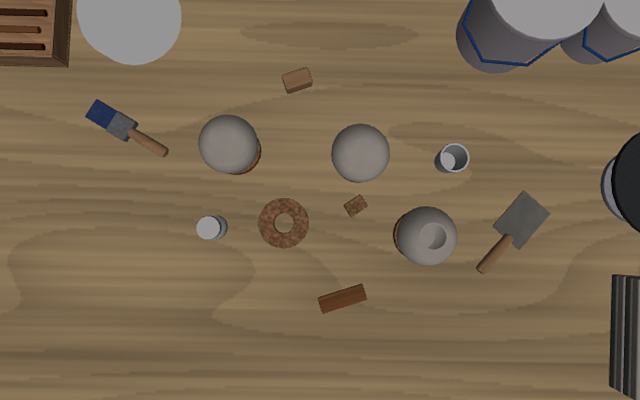

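The scene view shows the wide-hole globe at about (196,265), the narrow-hole one at (390,155), the plain one at (323,262) and the empty ring at (298,200). The top view shows the wide hole at about (432,236) and the ring at (284,222). Next I'll measure these.

```bash
cat > h.py <<'E'
import numpy as np,cv2
def ld(n):
    z=np.load(n+"0.npz"); return z
def ray(z,uv,h):
    d=z['R'].T@np.linalg.inv(z['mtx'])@np.array([*uv,1.]); c=-z['R'].T@z['t']
    return c+d*(h-c[2])/d[2]
def proj(z,X):
    p=z['mtx']@(z['R']@np.array(X)+z['t']); return p[:2]/p[2]
def cloud(z):
    v,u=np.mgrid[:400,:640]; q=np.stack([u,v,np.ones_like(u)],-1)@np.linalg.inv(z['mtx']).T*z['d'][...,None]
    return (q-z['t'])@z['R']
E
python3 - <<'E'
from h import *
np.set_printoptions(precision=1,suppress=True)
T,S=ld("top"),ld("scene")
for n,z in(("top",T),("scene",S)):
    P=cloud(z); p=z['p'].astype(int)
    hsv=cv2.cvtColor(z['p'],cv2.COLOR_RGB2HSV)
    m=((hsv[...,1]<45)&(P[...,2]>30)&(P[...,2]<125)&(z['d']>0)).astype(np.uint8)
    k,l,st,ce=cv2.connectedComponentsWithStats(m)
    for i in range(1,k):
        if st[i,4]>700:
            Q=P[l==i]; 
            # sphere fit
            A=np.c_[2*Q,np.ones(len(Q))]; b=(Q**2).sum(1); s=np.linalg.lstsq(A,b,rcond=None)[0]
            print(n,ce[i],st[i],"sph",s[:3],np.sqrt(s[3]+s[:3]@s[:3]),"zmax",Q[:,2].max())
# ring: outer contour and the hole in the top view
def ringfit(z,box,n):
    x0,y0,x1,y1=box
    hsv=cv2.cvtColor(z['p'],cv2.COLOR_RGB2HSV)[y0:y1,x0:x1]; P=cloud(z)[y0:y1,x0:x1]
    m=(np.abs(P[...,2]-20)<6).astype(np.uint8)
    cs,_=cv2.findContours(m,cv2.RETR_CCOMP,cv2.CHAIN_APPROX_NONE)
    for c in cs:
        if len(c)>25:
            W=np.array([ray(z,(a[0]+x0,a[1]+y0),20)[:2] for a in c[:,0]]).astype(np.float32)
            e=cv2.fitEllipse(W); print(n,"ring",e)
ringfit(T,(245,185,322,260),"top"); ringfit(S,(262,170,335,230),"scene")
# wide hole from the pixels
for n,z,uv in(("top",T,(432,236)),("scene",S,(196,265))): print(n,"hole",ray(z,uv,108))
E
python3 - <<'E'
import cv2
a=cv2.imread('pics/top0.png')[195:280,380:470];b=cv2.imread('pics/scene0.png')[240:330,155:245]
import numpy as np
f=lambda x:cv2.resize(x,(390,390),interpolation=cv2.INTER_NEAREST)
cv2.imwrite('pics/crop.png',np.hstack([f(a),f(b)]))
E
```

```text
top [127.   25.2] [  77    0  102   60 4922] sph [831.5 323.6 -53. ] 119.70436170320173 zmax 58.850664184174654
top [493.7  42. ] [ 466    0   80   63 1380] sph [ 839.9 -348.    99.9] 80.68509628325182 zmax 124.99209696979524
top [607.   39.4] [ 586   13   54   46 1205] sph [ 856.4 -535.    94.9] 76.96123295380305 zmax 124.9777062931616
top [227.9 143.7] [ 199  115   59   58 2638] sph [610.2 132.8  64.9] 48.684965830849 zmax 114.63633479648138
top [360.  152.6] [ 332  124   58   58 2616] sph [600.3 -90.6  64.2] 49.09752811249989 zmax 116.54709506538089
top [628.1 181.9] [ 611  133   29   98 1889] sph [ 558.9 -563.4   15.3] 82.44657232092355 zmax 87.96144009567796
top [426.2 235.7] [ 397  207   60   59 2458] sph [ 462.8 -203.3   66.3] 47.743764427084585 zmax 110.62140438786065
top [630.3 338. ] [ 619  276   21  124 2230] sph [ 292.5 -669.8   47.9] 129.58175288155772 zmax 72.10896428857464
scene [542.2 162.4] [ 492  129  101   69 5202] sph [850.7 323.1 -36.2] 108.03314158346907 zmax 56.8747024351714
scene [383.8 167.5] [360 146  47  40 724] sph [610.  132.6  63.8] 48.21625007097849 zma
[... 162 characters left out ...]
  50  47 872] sph [ 462.6 -205.    64.7] 47.07102217460047 zmax 108.27684016967905
scene [260.  363.4] [240 343  40  46 810] sph [ 598.8 -255.7   47. ] 24.08987151741836 zmax 57.27468980935812
top ring ((478.88104248046875, 39.57645034790039), (87.79019927978516, 87.98135375976562), 152.4658660888672)
top ring ((478.774658203125, 39.47193908691406), (37.203853607177734, 37.325584411621094), 45.16756057739258)
scene ring ((480.17913818359375, 37.3834342956543), (87.551025390625, 91.06007385253906), 40.608612060546875)
scene ring ((480.23394775390625, 37.26026916503906), (33.7983512878418, 37.20539855957031), 130.17417907714844)
top hole [ 462.9 -201.3  108. ]
scene hole [ 465.2 -201.1  108. ]
```

View pics/crop.png

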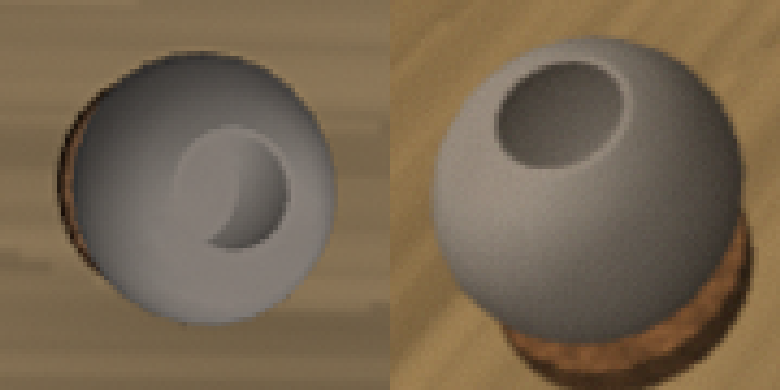

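```bash
R='[{"translation":[0.84,-2.87,0],"delta_rot":[0,0,0]},{"translation":[0.84,-2.87,0],"delta_rot":[0,0,0]},{"translation":[0.84,-2.87,0],"delta_rot":[0,0,0]},{"translation":[0.84,-2.87,0],"delta_rot":[0,0,0]},{"translation":[0.84,-2.87,0],"delta_rot":[0,0,0]}]'; echo skip >/dev/null
python3 -m creep '[{"translation":[0.8,-2.8,0],"delta_rot":[0,0,0]},{"translation":[0.8,-2.8,0],"delta_rot":[0,0,0]},{"translation":[0.8,-2.8,0],"delta_rot":[0,0,0]},{"translation":[0.8,-2.8,0],"delta_rot":[0,0,0]},{"translation":[0.8,-2.8,0],"delta_rot":[0,0,0]}]' -1 5
```

```text
time_s: 0.52
ee_pos: [294.1, 374.3, 227.5]
ee_rot: [-95.5, 90.0, -121.7]
force: [0.4, -0.1, 0.6]
gripper_width: 60.5
```

```bash
python3 -m creep '[{"translation":[0.8,-2.8,0],"delta_rot":[0,0,0]},{"translation":[0.8,-2.8,0],"delta_rot":[0,0,0]},{"translation":[0.8,-2.8,0],"delta_rot":[0,0,0]},{"translation":[0.8,-2.8,0],"delta_rot":[0,0,0]},{"translation":[0.8,-2.8,0],"delta_rot":[0,0,0]}]'
python3 -m creep '[{"translation":[0.8,-2.8,0],"delta_rot":[0,0,0]},{"translation":[0.8,-2.8,0],"delta_rot":[0,0,0]},{"translation":[0.8,-2.8,0],"delta_rot":[0,0,0]},{"translation":[0.8,-2.8,0],"delta_rot":[0,0,0]},{"translation":[0.8,-2.8,0],"delta_rot":[0,0,0]}]'
python3 -m creep '[{"translation":[0.8,-2.8,0],"delta_rot":[0,0,0]},{"translation":[0.8,-2.8,0],"delta_rot":[0,0,0]},{"translation":[0.8,-2.8,0],"delta_rot":[0,0,0]},{"translation":[0.8,-2.8,0],"delta_rot":[0,0,0]},{"translation":[0.8,-2.8,0],"delta_rot":[0,0,0]}]'
```

```text
time_s: 0.93
ee_pos: [334.0, 234.3, 227.7]
ee_rot: [-116.9, 90.0, -143.1]
force: [0.5, 0.5, 0.0]
gripper_width: 27.2
time_s: 1.35
ee_pos: [374.0, 94.4, 227.8]
ee_rot: [-160.5, 90.0, 173.3]
force: [0.9, 0.1, -0.0]
gripper_width: 0.3
time_s: 1.77
ee_pos: [414.0, -45.6, 227.8]
ee_rot: [167.1, 90.0, 140.8]
force: [0.2, 0.3, -0.3]
gripper_width: 0.4
```

```bash
python3 -m creep '[{"translation":[0.9,-2.8,0],"delta_rot":[0,0,0]},{"translation":[0.8,-2.8,0],"delta_rot":[0,0,0]},{"translation":[0.8,-2.8,0],"delta_rot":[0,0,0]},{"translation":[0.8,-2.6,0],"delta_rot":[0,0,0]},{"translation":[0.8,-2.4,0],"delta_rot":[0,0,0]}]'
python3 -m creep '[{"translation":[0.8,-2.3,0],"delta_rot":[0,0,0]},{"translation":[0,0,-2],"delta_rot":[0,0,0]},{"translation":[0,0,-1.5],"delta_rot":[0,0,0]},{"translation":[0,0,0],"delta_rot":[0,0,0]},{"translation":[0,0,0],"delta_rot":[0,0,0]}]'
python3 - <<'E'
from workcell import readout, optics
import cv2,numpy as np
for n in ["scene","top","wrist"]:
    c=optics.camera_params(n)
    p,d=optics.grab_frame(n); cv2.imwrite(f"pics/{n}1.png",p[:,:,::-1])
    if n=="wrist": np.savez("wrist0.npz",p=p,d=d,**c)
print(readout.state()['ee_pos'])
a=[cv2.imread(f"pics/{n}1.png") for n in("scene","top","wrist")]
cv2.imwrite("pics/m1.png",np.vstack([np.hstack([cv2.resize(x,(400,250)) for x in a[:2]]),np.hstack([cv2.resize(a[2],(400,250)),np.zeros((250,400,3),np.uint8)])]))
E
```

```text
time_s: 2.18
ee_pos: [455.0, -179.8, 227.6]
ee_rot: [-177.3, 90.0, 156.4]
force: [0.6, 0.3, -0.0]
gripper_width: 0.6
time_s: 2.6
ee_pos: [462.5, -201.0, 192.3]
ee_rot: [178.2, 89.9, 152.0]
force: [-0.6, -0.1, 0.0]
gripper_width: 0.1
[ 463.66978755 -201.22038809  193.997707  ]
```

View pics/m1.png

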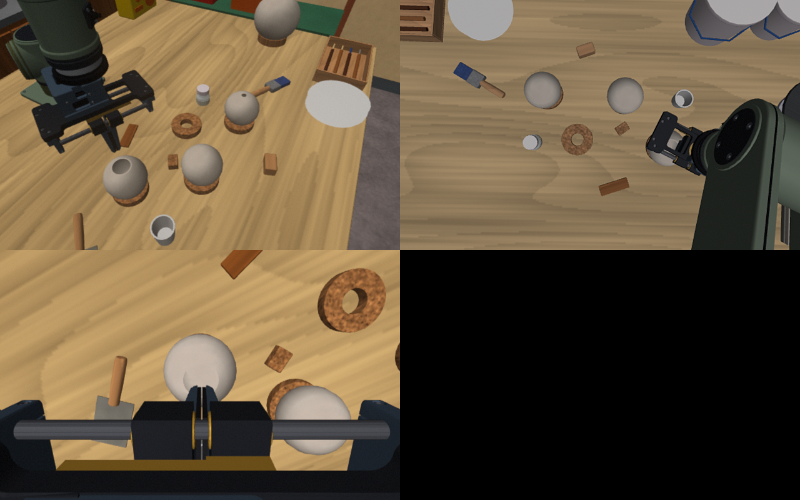

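The fingertips (scene inset, about (113,148)) sit above the wide hole at (122,162), and the wrist view agrees. I'll descend 46 mm and hold.

```bash
python3 -m creep '[{"translation":[0,-0.1,-1.6],"delta_rot":[0,0,0]},{"translation":[0,0,-1.4],"delta_rot":[0,0,0]},{"translation":[0,0,-1.0],"delta_rot":[0,0,0]},{"translation":[0,0,-0.6],"delta_rot":[0,0,0]},{"translation":[0,0,0],"delta_rot":[0,0,0]}]'
python3 -m creep '[{"translation":[0,0,0],"delta_rot":[0,0,0]},{"translation":[0,0,0],"delta_rot":[0,0,0]}]'
python3 - <<'E'
from workcell import readout, optics
import cv2,numpy as np
print(readout.state()['ee_pos'])
a=[optics.grab_frame(n)[0][:,:,::-1] for n in("scene","wrist")]
cv2.imwrite("pics/m2.png",np.hstack([cv2.resize(a[0][170:340,90:290],(400,340)),cv2.resize(a[1],(400,340))]))
E
```

```text
time_s: 3.17
ee_pos: [462.7, -201.8, 146.3]
ee_rot: [178.0, 89.9, 151.8]
force: [0.1, -0.5, 0.3]
gripper_width: 0.3
time_s: 3.33
ee_pos: [463.7, -202.4, 147.8]
ee_rot: [4.2, 89.9, -22.0]
force: [-0.3, -0.2, -0.4]
gripper_width: 0.6
[ 463.72057104 -202.40518468  147.7544342 ]
```

View pics/m2.png

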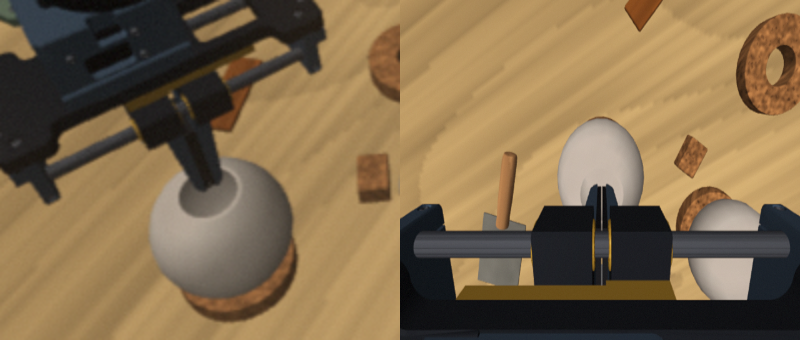

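The fingertips at crop (208,185) are over the hole's mouth, with its centre at about (210,193). I'll check that against the projection and hold.

```bash
python3 -c "
from h import *
S=ld('scene')
for X in [(463,-202.5,133),(463,-202.5,108)]: print(proj(S,X))"
for i in 1; do :; done
python3 -m creep '[{"translation":[0,0,0],"delta_rot":[0,0,0]},{"translation":[0,0,0],"delta_rot":[0,0,0]},{"translation":[0,0,0],"delta_rot":[0,0,0]},{"translation":[0,0,0],"delta_rot":[0,0,0]},{"translation":[0,0,0],"delta_rot":[0,0,0]}]'
python3 -m creep '[{"translation":[0,0,0],"delta_rot":[0,0,0]},{"translation":[0,0,0],"delta_rot":[0,0,0]},{"translation":[0,0,0],"delta_rot":[0,0,0]},{"translation":[0,0,0],"delta_rot":[0,0,0]},{"translation":[0,0,0],"delta_rot":[0,0,0]}]'
python3 -m creep '[{"translation":[0,0,0],"delta_rot":[0,0,0]},{"translation":[0,0,0],"delta_rot":[0,0,0]},{"translation":[0,0,0],"delta_rot":[0,0,0]},{"translation":[0,0,0],"delta_rot":[0,0,0]},{"translation":[0,0,0],"delta_rot":[0,0,0]}]'
python3 -m creep '[{"translation":[0,0,0],"delta_rot":[0,0,0]},{"translation":[0,0,0],"delta_rot":[0,0,0]},{"translation":[0,0,0],"delta_rot":[0,0,0]},{"translation":[0,0,0],"delta_rot":[0,0,0]},{"translation":[0,0,0],"delta_rot":[0,0,0]}]'
python3 -m creep '[{"translation":[0,0,0],"delta_rot":[0,0,0]},{"translation":[0,0,0],"delta_rot":[0,0,0]},{"translation":[0,0,0],"delta_rot":[0,0,0]},{"translation":[0,0,0],"delta_rot":[0,0,0]},{"translation":[0,0,0],"delta_rot":[0,0,0]}]'
```

```text
[189.61794408 254.57253031]
[194.04555064 265.13848964]
time_s: 3.85
ee_pos: [463.2, -202.2, 147.0]
ee_rot: [45.5, 90.0, 19.3]
force: [0.8, -0.8, -0.5]
gripper_width: 0.4
time_s: 4.27
ee_pos: [463.1, -202.2, 147.0]
ee_rot: [109.2, 90.0, 83.0]
force: [-0.3, -0.5, 0.6]
gripper_width: 0.6
time_s: 4.68
ee_pos: [463.1, -202.2, 147.0]
ee_rot: [73.2, 90.0, 47.0]
force: [-0.2, -0.3, 1.0]
gripper_width: 0.5
time_s: 5.1
ee_pos: [463.2, -202.2, 147.0]
ee_rot: [66.7, 90.0, 40.5]
force: [0.1, 0.6, 0.5]
gripper_width: 0.5
time_s: 5.52
ee_pos: [463.1, -202.2, 147.0]
ee_rot: [70.8, 90.0, 44.5]
force: [-0.2, 0.1, -0.4]
gripper_width: 0.6
```

Run:
```python
from h import *
from workcell import optics,readout
np.set_printoptions(precision=1,suppress=True)
S=ld('scene'); print(proj(S,(477,-209.5,133)), proj(S,(467,-204.5,133)))
c=optics.camera_params('scene'); p,d=optics.grab_frame('scene')
z=dict(d=d,**c); P=cloud(z)
m=(p.max(-1)<75)&(P[...,2]>125)&(P[...,2]<150)&(abs(P[...,0]-463)<60)&(abs(P[...,1]+202)<60)
Q=P[m]; print(len(Q),Q.min(0),Q.max(0),Q.mean(0))
q=Q[Q[:,2]<140]; print(len(q),q.mean(0),q.min(0),q.max(0))
cv2.imwrite("pics/c3.png",cv2.resize(p[220:300,150:250,::-1],(800,600),interpolation=cv2.INTER_NEAREST))
```

```text
[194.4 262.9] [191.  256.9]
124 [ 471.8 -218.7  132.4] [ 482.3 -200.9  150. ] [ 477.6 -209.7  142.1]
45 [ 477.5 -209.4  136.5] [ 472.7 -216.4  132.4] [ 481.7 -202.3  139.7]
```

View pics/c3.png

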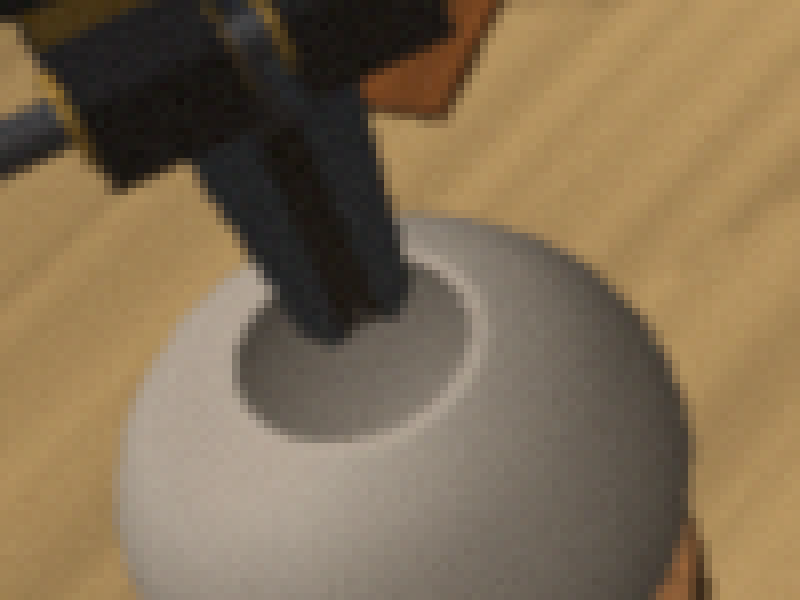

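The nearest fingertip faces measure (477.5,-209.4), lowest point z 132. That fits 32 mm pads centred on the hole's axis about 24 mm above it, and the hold has lasted over 2.3 s. Now I'll rise and go to the ring, turning so the gripper body stays clear of the globes.

```bash
python3 -m creep '[{"translation":[0,0,1.5],"delta_rot":[0,0,0]},{"translation":[0,0,2.5],"delta_rot":[0,0,0]},{"translation":[0,0,2.0],"delta_rot":[0,0,0]},{"translation":[0,1.5,0],"delta_rot":[0,0,0.05]},{"translation":[0.2,2.5,0],"delta_rot":[0,0,0.05]}]'
python3 -m creep '[{"translation":[0.2,2.5,0],"delta_rot":[0,0,0.05]},{"translation":[0.2,2.5,0],"delta_rot":[0,0,0.05]},{"translation":[0.2,2.5,0],"delta_rot":[0,0,0.05]},{"translation":[0.2,2.5,0],"delta_rot":[0,0,0.05]},{"translation":[0.2,2.5,0],"delta_rot":[0,0,0.05]}]'
python3 -m creep '[{"translation":[0.2,2.5,0],"delta_rot":[0,0,0.05]},{"translation":[0.2,2.5,0],"delta_rot":[0,0,0.05]},{"translation":[0.2,2.5,0],"delta_rot":[0,0,0]},{"translation":[0,0.1,0],"delta_rot":[0,0,0]},{"translation":[0,0,0],"delta_rot":[0,0,0]}]'
python3 -m creep '[{"translation":[0,0,-2],"delta_rot":[0,0,0]},{"translation":[0,0,-2.5],"delta_rot":[0,0,0]},{"translation":[0,0,-1.5],"delta_rot":[0,0,0]},{"translation":[0,0,0],"delta_rot":[0,0,0]},{"translation":[0,0,0],"delta_rot":[0,0,0]}]'
python3 - <<'E'
from h import *
from workcell import readout, optics
s=readout.state(); print(s['ee_pos'],s['qpos'])
a=[optics.grab_frame(n)[0][:,:,::-1] for n in("scene","top")]
cv2.imwrite("pics/m4.png",np.hstack([cv2.resize(x,(400,250)) for x in a]))
E
```

```text
time_s: 5.98
ee_pos: [466.0, -163.6, 208.5]
ee_rot: [-10.5, 89.8, -31.1]
force: [0.3, 0.5, -1.4]
gripper_width: 0.1
time_s: 6.4
ee_pos: [475.0, -36.0, 207.1]
ee_rot: [14.6, 90.0, 8.6]
force: [0.4, 0.5, -0.1]
gripper_width: 0.9
time_s: 6.82
ee_pos: [481.1, 39.7, 207.0]
ee_rot: [-112.8, 90.0, -113.1]
force: [0.3, -0.6, 0.5]
gripper_width: 0.3
time_s: 7.23
ee_pos: [480.8, 37.9, 146.7]
ee_rot: [-168.0, 89.9, -168.5]
force: [1.0, 0.3, 0.3]
gripper_width: 0.3
[480.81125602  37.92079377 146.70091532] [ 3.15195600e+00  1.41659821e+01  1.08407577e+02 -1.55471385e-02
  5.75159286e+01 -8.63331896e+01]
```

View pics/m4.png

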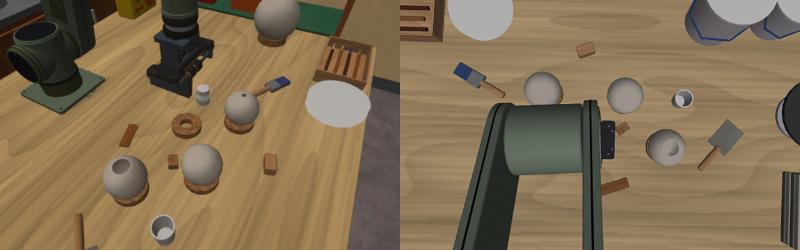

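The arm is above the ring and the globes are undisturbed. I'll descend 88 mm in steps.

```bash
python3 -m creep '[{"translation":[-0.1,0,-1.5],"delta_rot":[0,0,0]},{"translation":[0,0,-1.5],"delta_rot":[0,0,0]},{"translation":[0,0,-1.5],"delta_rot":[0,0,0]},{"translation":[0,0,-1],"delta_rot":[0,0,0]},{"translation":[0,0,0],"delta_rot":[0,0,0]}]'
python3 -m creep '[{"translation":[0,0,-1],"delta_rot":[0,0,0]},{"translation":[0,0,-1],"delta_rot":[0,0,0]},{"translation":[0,0,-0.8],"delta_rot":[0,0,0]},{"translation":[0,0,-0.4],"delta_rot":[0,0,0]},{"translation":[0,0,0],"delta_rot":[0,0,0]}]'
python3 -m creep '[{"translation":[0,0,0],"delta_rot":[0,0,0]},{"translation":[0,0,0],"delta_rot":[0,0,0]},{"translation":[0,0,0],"delta_rot":[0,0,0]},{"translation":[0,0,0],"delta_rot":[0,0,0]},{"translation":[0,0,0],"delta_rot":[0,0,0]}]'
python3 - <<'E'
from h import *
from workcell import readout, optics
np.set_printoptions(precision=1,suppress=True)
print(readout.state()['ee_pos'])
c=optics.camera_params('scene'); p,d=optics.grab_frame('scene')
z=dict(d=d,**c); P=cloud(z)
m=(p.max(-1)<75)&(P[...,2]>38)&(P[...,2]<60)&(abs(P[...,0]-480)<40)&(abs(P[...,1]-38)<40)
Q=P[m]; print(len(Q),Q.min(0),Q.max(0),Q.mean(0)); print(proj(z,(479.5,38.5,45)),proj(z,(495.5,38.5,45)))
cv2.imwrite("pics/c5.png",np.hstack([cv2.resize(p[140:260,230:350,::-1],(400,400)),cv2.resize(p[:,:,::-1],(400,400))]))
E
```

```text
time_s: 7.75
ee_pos: [479.7, 38.5, 91.4]
ee_rot: [-175.8, 89.9, -176.2]
force: [-0.2, 0.8, -0.6]
gripper_width: 0.7
time_s: 8.17
ee_pos: [480.1, 38.7, 59.9]
ee_rot: [169.1, 90.0, 168.6]
force: [0.0, 0.5, -0.9]
gripper_width: 0.8
time_s: 8.58
ee_pos: [480.3, 38.8, 60.3]
ee_rot: [12.6, 90.0, 12.1]
force: [0.0, 0.2, 0.1]
gripper_width: 0.3
[480.3  38.8  60.3]
69 [472.6  27.3  46.2] [497.3  45.4  59.7] [489.3  32.8  54.1]
[297.  188.3] [304.7 191.3]
```

View pics/c5.png

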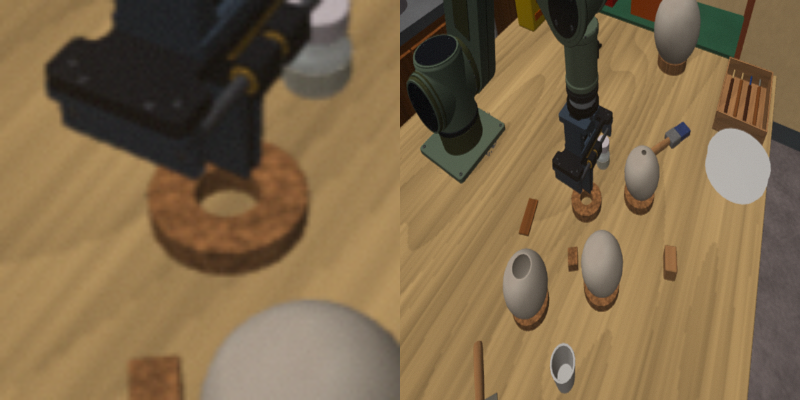

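The fingertips (crop (235,175)) are over the ring's hole and about 26 mm above its top. Nothing else has moved. I'll hold here, then hand in.

```bash
python3 -m creep '[{"translation":[0,0,0],"delta_rot":[0,0,0]},{"translation":[0,0,0],"delta_rot":[0,0,0]},{"translation":[0,0,0],"delta_rot":[0,0,0]},{"translation":[0,0,0],"delta_rot":[0,0,0]},{"translation":[0,0,0],"delta_rot":[0,0,0]}]'
python3 -m creep '[{"translation":[0,0,0],"delta_rot":[0,0,0]},{"translation":[0,0,0],"delta_rot":[0,0,0]},{"translation":[0,0,0],"delta_rot":[0,0,0]},{"translation":[0,0,0],"delta_rot":[0,0,0]},{"translation":[0,0,0],"delta_rot":[0,0,0]}]'
python3 -m creep '[{"translation":[0,0,0],"delta_rot":[0,0,0]},{"translation":[0,0,0],"delta_rot":[0,0,0]},{"translation":[0,0,0],"delta_rot":[0,0,0]},{"translation":[0,0,0],"delta_rot":[0,0,0]},{"translation":[0,0,0],"delta_rot":[0,0,0]}]'
python3 -m creep '[{"translation":[0,0,0],"delta_rot":[0,0,0]},{"translation":[0,0,0],"delta_rot":[0,0,0]},{"translation":[0,0,0],"delta_rot":[0,0,0]},{"translation":[0,0,0],"delta_rot":[0,0,0]},{"translation":[0,0,0],"delta_rot":[0,0,0]}]'
python3 -m creep '[{"translation":[0,0,0],"delta_rot":[0,0,0]},{"translation":[0,0,0],"delta_rot":[0,0,0]},{"translation":[0,0,0],"delta_rot":[0,0,0]},{"translation":[0,0,0],"delta_rot":[0,0,0]},{"translation":[0,0,0],"delta_rot":[0,0,0]}]'
python3 -c "
from workcell import env,readout
print(readout.state()['time_s'],readout.state()['ee_pos']); print(env.job_done())"
```

```text
time_s: 9.05
ee_pos: [480.1, 38.8, 60.0]
ee_rot: [118.2, 90.0, 117.8]
force: [-1.3, 0.3, 0.8]
gripper_width: 0.5
time_s: 9.47
ee_pos: [480.1, 38.8, 60.0]
ee_rot: [117.1, 90.0, 116.6]
force: [0.8, 0.8, -0.6]
gripper_width: 0.2
time_s: 9.88
ee_pos: [480.1, 38.8, 60.0]
ee_rot: [95.5, 90.0, 95.1]
force: [-0.9, 0.5, 0.1]
gripper_width: 0.4
time_s: 10.3
ee_pos: [480.1, 38.8, 60.0]
ee_rot: [68.1, 90.0, 67.6]
force: [-0.0, -0.1, 0.2]
gripper_width: 0.5
time_s: 10.72
ee_pos: [480.1, 38.8, 60.0]
ee_rot: [72.2, 90.0, 71.8]
force: [-0.2, -0.2, -0.7]
gripper_width: 0.9
10.7167 [480.1488517   38.80054094  59.97954758]
the job is handed in; nothing more can be done
None
```

I pointed with the closed fingertips straight down at the wide hole for about 2.4 s, then at the middle of the empty cork ring for about 2.5 s. I handed the job in at 10.7 s while still pointing at the ring.

| Target | Target position (mm) | Fingertips (mm) | Height above target |
|---|---|---|---|
| Wide hole | 463, -203, 108 | 463, -202, 133 | 25 mm |
| Empty ring | 479.5, 38.5, 20 | 480, 39, 46 | 26 mm |

- **Checks:** Both target positions are averages from the two fixed cameras, which agreed to about 2 mm. The depth readings of the fingertips fitted the commanded poses.
- **Contact:** The force readings stayed at noise level, under 2 N. In the last picture the globes and small things stood as before.
- **Other globes:** The fingertips stayed more than 100 mm sideways from the centres of the narrow-hole and plain globes throughout.
- **Orientation readings:** The roll and yaw readings jumped about, because those angles are ill-defined when the tool points straight down. Their difference stayed steady, so the tool did not turn while it held. No check failed.

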